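# Refit the wing knob on the milk steamer's square spindle

### The job

The milk steamer has lost its valve knob: take the black wing knob out of the wooden tray and put it back on the bare square spindle in the steamer's sloping panel, pressing gently and turning it until its square socket drops over the spindle and the knob sits fully home on the boss. Let go of it there, and leave the jug, the filter basket and the cups where they are.

Things in the scene. Friction and masses are not known exactly. Their poses are not given: they have to be found in the camera images.
- knob_center (a point): Loose black plastic wing knob, 0.13 kg, 77 mm tall, upright in the tray, socket down. This point: its centre, 38.5 mm above its underside. z: up along its axis; x: along the wing. From the underside: a hub 50 x 50 mm, 35 mm high (sides parallel to x, y), then the wing to grip, 70 mm long (x), 18 mm thick (y), from 35 to 77 mm above the underside.
- knob_foot (a point): Centre of the mouth of the knob's socket, on the axis in the plane of its underside (38.5 mm below the knob's centre along z); same axes. The socket is 24.6 x 24.6 mm square, 31 mm deep, its sides parallel to x and y.
- spindle_seat (a point): Foot of the bare steel spindle, on its axis, in the face of the fixed round dark boss (60 mm across) on which the knob's underside rests when home. z: out along the spindle, leaning 30 degrees from vertical towards the steamer's low front edge; x: up the slope; y: level along the panel. The square's own angle differs every time and is not told by these axes.
- spindle_tip (a point): Tip of the spindle, 29 mm out from the seat. The spindle is 22 mm square up to 20 mm from the seat, then a round nose 21.6 mm across, tapering to 12 mm. The nose enters the socket at any angle; the knob then stops 20 mm short until the squares line up within about 6 degrees (any quarter turn will do). Stiff to turn (0.5 N m): it stays put under a lightly turned knob.
- steamer: The fixed milk steamer: a wedge-shaped metal housing 210 mm deep (x), 200 mm wide (y), 50 mm high at its front (-x), rising at 30 degrees to 154 mm at the back; a thin steam pipe on its -y side. Origin: under its middle, on the ledge. The spindle's foot is 20 mm behind it (+x), about 124 mm up. Nothing but the spindle stands more than 7 mm off the panel.
- tray: Fixed wooden tray, 170 mm (x) by 260 mm (y), rim 28 mm high, floor 8 mm thick. At its -y end a closed compartment with a sliding wooden door, 78 mm wide (y) and about 40 mm high, not used. Origin: under its middle, on the ledge.
- basket_center (a point): Loose steel filter basket, an open cup 54 mm across and 22 mm high, in the tray near its +y end; this point is its centre. A bystander.
- jug_center (a point): Loose steel milk jug, 80 mm across and 95 mm high with a bar handle, standing on the ledge between tray and steamer; this point is on its axis, 47 mm up. A bystander.
- cup0_center (a point): White demitasse cup, 58 mm across and 52 mm high, in a slot of the chrome cup rack at the back; its centre. A bystander.
- cup1_center (a point): The second such cup, in another slot of the rack; its centre. A bystander.
Not all that is in view belongs to the job. What is shaped like the part that bears knob_center but purple is not meant.

How it is judged (in metres and radians):
On the way:
1. the knob is lifted out of the tray (z of knob_foot in the frame of tray above 0.05 m), for 0.2 s.
At the end, for the whole second after the job is handed in: The knob's foot is within 4 mm of the spindle's seat, its axis within 0.08 rad (4.6 degrees) of the spindle's, wing outwards, at rest (distance between knob_foot and spindle_seat below 0.004 m and angle between the z axis of knob_foot and the z axis of spindle_seat, either way round below 0.08 rad and height (world z) of knob_center above 0.12 m); the robot touches nothing.
It fails at once if the knob is pressed on the steamer with more than 150 N (contact force between knob and steamer above 150 N).
It fails at once if the jug is moved more than 30 mm (distance of jug_center from where it was at the start of the episode above 0.03 m).
It fails at once if the filter basket is moved more than 30 mm (distance of basket_center from where it was at the start of the episode above 0.03 m).
It fails at once if a cup is moved more than 30 mm (distance of any of cup0_center, cup1_center from where it was at the start of the episode above 0.03 m).
It also fails if it takes over 64 s, if anything falls off the work surface, if the arm or the gripper's body presses on something with over 40 N, if the wrist force passes 120 N, or if a joint passes its speed limit or range.

### The arm

A 6-joint arm with a two-finger parallel gripper is mounted at the origin on the work surface. World frame = base frame: x ahead of the robot, y to its left, z up, the work surface at z = 0. Lengths are in m, angles in degrees, forces in N, time in s.
With the tool pointing down it reaches from about 0.4 to 0.825 m from the base axis. Payload 7 kg.
Tool frame: the origin (TCP) lies between the finger pads; the fingertips stand 19 mm ahead of it and the grasp point (between the pads) is the TCP; y points along the fingers, x is the direction in which the jaws open and shut, and the axes are right-handed (so a half turn about y gives the same grasp; the last joint's range is limited). The gripper opens to 88 mm and grips with 3 to 60 N. Pads are 19 mm wide; open, the fingers measure 130 mm over their backs; the gripper's body (78 mm by 193 mm) begins 47 mm behind the grasp point.
Start: joints at [84.345, 20.546, 0.682, 0, -70.136, -16.507], TCP at [0.255, 0.625, 0.21] pointing down, gripper open.
Joint ranges: [-176.03, 176.03], [-82.01, 121.73], [-58.28, 71.71], [-173.87, 95.51], [-174.79, -0.11], [-173.66, 173.66]. Speed limits (degrees/s): [136.94, 136.94, 172.46, 180, 180, 180].

### API

Orientations are given as [roll, pitch, yaw] about the fixed x, y, z axes, in that order (R = Rz(yaw) Ry(pitch) Rx(roll)).
In Python, from plant import r gives the robot as it stands. The module is installed in compiled form; this text tells all that it offers.
- The arm moves only by the tool jog_arm, never from a script. Its argument "steps" is a list of rows, each a list of 5 numbers: the closure, from 0 (fully open) to 1 (shut), then the shift along the tool's x, y, z in m, then the turn about the tool's y in degrees. In form: [[jaw, x, y, z, turn], ...]. A call has 1 to 12 rows; each row shifts and turns the commanded pose from where the row before left it, along the tool's axes as they then stand; what a row does not reach is not made up. A row lasts 1/12 s, in which the tool goes at most 41.7 mm and 7.16 degrees, less where a joint would pass 70% of its speed; a pose out of reach is approached as far as the arm can. A call with a gripper value outside its range is refused whole. The fingers move at their own pace and stop on an object; "squeeze" is the grip in N (left out, the last holds). Time passes only in rows, so rows that do not move let the fingers close. It gives the time, the measured TCP pose, the force and the opening at its end, in the units of the state.
- r.get_state(): the state, without advancing time (a new reading comes with each control period).
- r.capture(name): name is "scene" or "top" or "wrist"; returns a dict with "image" (420x560x3 uint8, red, green, blue), "vfov" (degrees; the focal length in pixels is half the picture's height over the tangent of half this angle, whatever the lens; pixels are square), "cx", "cy" (the principal point, pixels), "R" (3x3) and "t" (3): a world point X has camera coordinates R X + t; the wrist camera has in their place "tool_from_camera" (4x4, takes a point from camera to tool coordinates, whose origin is the TCP and whose axes are the tool frame's). Camera axes: x right, y down, z forward; pixel columns grow to the right and rows downward; lengths in m; the calibration is good to about 2 mm. A picture is of the moment at which its call begins: read the wrist's pose just before it. There is no depth.
- r.close_job(): hands the job in, once; it reports no verdict.
The state is a dict: "time_s": time; "joints": joint angles; "qd": joint speeds; "joint_torque": joint torques, N m; "tcp_pos": TCP position; "eef_rot": TCP orientation; "contact_force": force on the tool from outside, world axes, zero at the start; "moment": the same for the moment, N m; "gripper_width": finger opening in m.
Only numpy, scipy, OpenCV 4.12 (cv2) and the standard library are available. Lean on these libraries where they do the work, as an engineer would, in place of code of your own. Each camera call takes 0.05 s, during which the arm holds its last target.

## Working session

There is one attempt and no reset: what is moved stays moved. The work goes in short steps, Python scripts to look and compute and a tool call to move; the robot and the scene stay as the last step left them, time stands still between calls to the robot, and variables do not carry over. Pictures are saved under pics/ and viewed, and the job is handed in when it is done.

Besides the shell and the picture viewer there is one more tool, called as name(argument=value, ...), one argument or row to a line, values as JSON. jog_arm: Moves the arm, as the interface text tells. Its arguments: {"type":"object","properties":{"steps":{"type":"array","items":{"type":"array","items":{"type":"number"}}},"squeeze":{"type":"number"}},"required":["steps"]}

```bash
mkdir -p pics; python3 - <<'E'
from plant import r
import cv2,pickle
print(r.get_state())
for n in("scene","top","wrist"):
    s=r.get_state();c=r.capture(n);c["s"]=s
    pickle.dump(c,open(f"{n}0.pkl","wb"));cv2.imwrite(f"pics/{n}0.png",c["image"][:,:,::-1])
    print(n,{k:v for k,v in c.items() if k not in("image","s")})
E
```

```text
{'time_s': 0.0, 'joints': array([ 8.43464592e+01,  2.05899351e+01,  6.32926404e-01, -1.99618351e-02,
       -7.01363080e+01, -1.65057858e+01]), 'qd': array([ 0.01931439,  0.02705895,  0.01547892,  0.04368606,  0.00092824,
       -0.00849916]), 'joint_torque': array([ 5.64721831e-04, -5.82716238e+01,  2.93055475e+01,  6.99728832e+00,
        6.95289214e-03, -1.73808612e-04]), 'tcp_pos': array([0.254443  , 0.62463611, 0.20893371]), 'eef_rot': array([-8.99914772e+01, -9.48030434e-02, -1.12166132e+02]), 'contact_force': array([-0.55532152,  0.78429612,  0.22445911]), 'moment': array([-0.02870437, -0.00059673,  0.01427845]), 'gripper_width': 0.0874890421491207}
scene {'vfov': 52.65343101916467, 'cx': 276.51628708110815, 'cy': 211.15837702966593, 'R': array([[ 0.47165738,  0.88160587, -0.01761843],
       [ 0.56795815, -0.31901903, -0.75871628],
       [-0.67450934,  0.3478476 , -0.65118292]]), 't': array([-0.33566778, -0.21372456,  1.29413537])}
top {'vfov': 48.03075308922387, 'cx': 284.63715612522947, 'cy': 212.29836521223072, 'R': array([[ 0.01389159, -0.99989871, -0.00309744],
       [-0.99150703, -0.01337427, -0.12936359],
       [ 0.12930906,  0.0048682 , -0.99159239]]), 't': array([0.06576444, 0.57606551, 0.95504113])}
wrist {'vfov': 63.60960254242413, 'cx': 282.4885047588841, 'cy': 214.15067586038094, 'tool_from_camera': array([[ 9.99999857e-01, -4.94797091e-04, -2.00460967e-04,
        -6.92970956e-05],
       [ 4.49498768e-05, -2.96122257e-01,  9.55150044e-01,
        -1.75697612e-01],
       [-5.31966417e-04, -9.55149917e-01, -2.96122193e-01,
         7.98543362e-02],
       [ 0.00000000e+00,  0.00000000e+00,  0.00000000e+00,
         1.00000000e+00]])}
```

View pics/scene0.png

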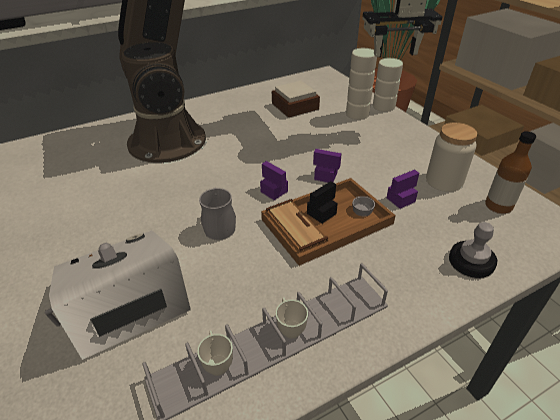

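View pics/top0.png

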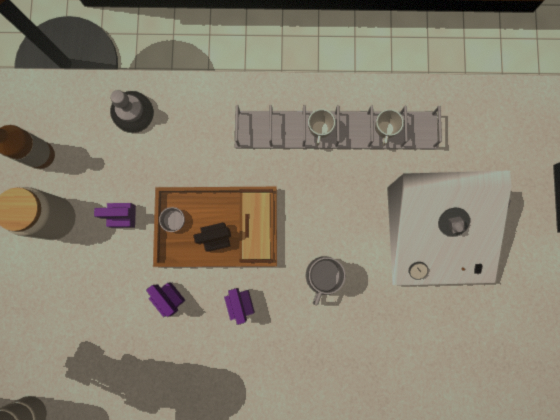

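View pics/wrist0.png

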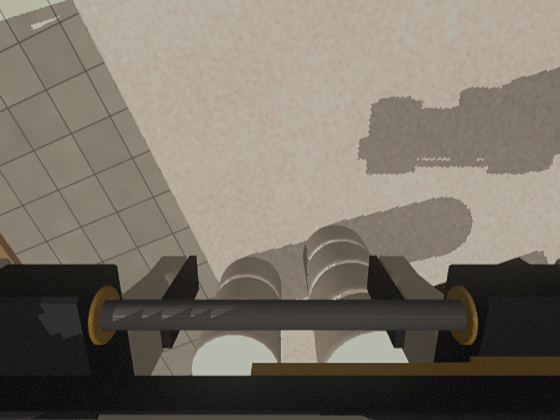

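The scene view shows the steamer at lower left (spindle near (107,250)), the jug at (217,212), and the tray with the black knob at (322,203). The top view shows:
- **Black knob:** (213,237), in the tray. It has the hub plus wing shape and the right colour.
- **Could be mistaken for it:** three purple knobs at (118,215), (165,298) and (239,306), and the black tamper at (131,108). None of these is the target.
- **Spindle:** on the dark boss, around (456,224).

Next, close crops.

```bash
python3 - <<'E'
import cv2
t=cv2.imread("pics/top0.png");s=cv2.imread("pics/scene0.png")
a=cv2.resize(t[195:275,150:280],(780,480),interpolation=cv2.INTER_CUBIC)
b=cv2.resize(t[190:270,400:520],(720,480),interpolation=cv2.INTER_CUBIC)
c=cv2.resize(s[170:250,255:400],(725,400),interpolation=cv2.INTER_CUBIC)
d=cv2.resize(s[225:285,60:180],(720,360),interpolation=cv2.INTER_CUBIC)
for n,i in zip("abcd",(a,b,c,d)): cv2.imwrite(f"pics/crop_{n}.png",i)
E
```

```text
(no output)
```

View pics/crop_a.png

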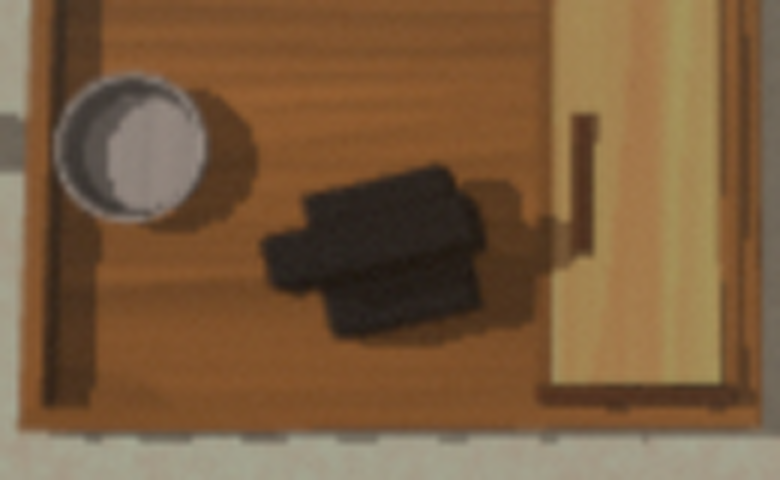

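View pics/crop_b.png

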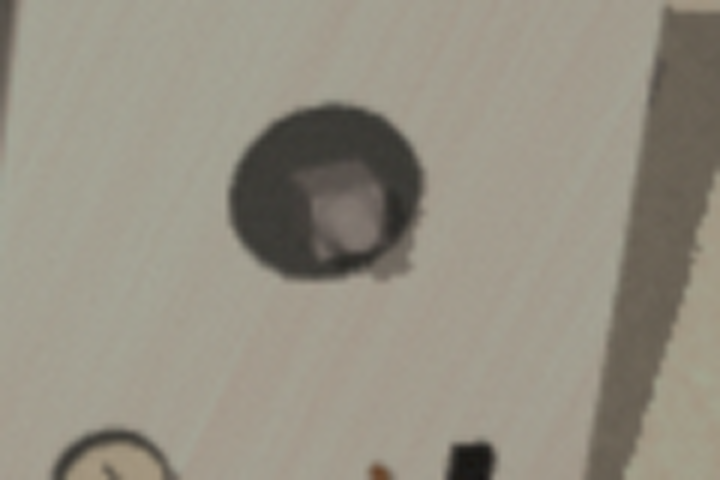

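View pics/crop_d.png

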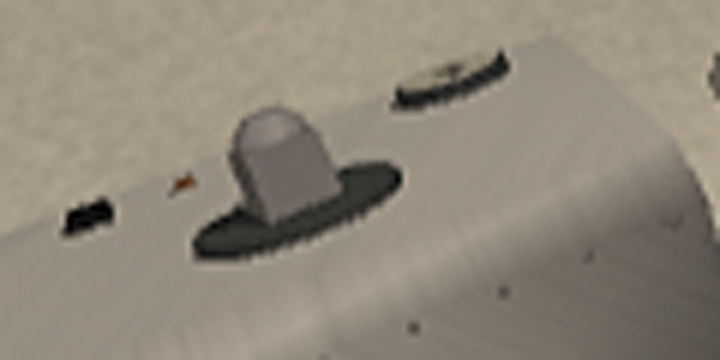

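View pics/crop_c.png

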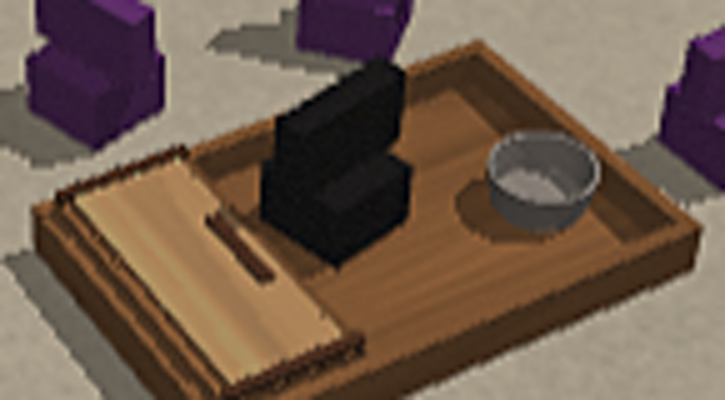

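The crops confirm it: black wing knob upright in the tray, filter basket clear of it at the left, and the spindle's square visible on the boss. Next I measure.

```bash
cat > h.py <<'E'
import numpy as np,cv2,pickle
from scipy.spatial.transform import Rotation as Ro
def load(n):return pickle.load(open(n,"rb"))
def pose(c):
    """R,t world->cam"""
    if "R" in c: return np.array(c["R"]),np.array(c["t"])
    s=c["s"];T=np.eye(4);T[:3,:3]=Ro.from_euler("xyz",s["eef_rot"],degrees=True).as_matrix();T[:3,3]=s["tcp_pos"]
    M=np.linalg.inv(T@c["tool_from_camera"]);return M[:3,:3],M[:3,3]
def f(c):return 210/np.tan(np.radians(c["vfov"]/2))
def ray(c,u,v):
    R,t=pose(c);d=R.T@np.array([(u-c["cx"])/f(c),(v-c["cy"])/f(c),1]);return -R.T@t,d/np.linalg.norm(d)
def onplane(c,u,v,z=None,n=None,p=None):
    o,d=ray(c,u,v)
    if n is None:n=np.array([0,0,1.]);p=np.array([0,0,z])
    return o+d*(n@(p-o))/(n@d)
def tri(obs):
    A=np.zeros((3,3));b=np.zeros(3);L=[]
    for c,u,v in obs:
        o,d=ray(c,u,v);P=np.eye(3)-np.outer(d,d);A+=P;b+=P@o;L.append((P,o))
    x=np.linalg.solve(A,b);return x,[np.linalg.norm(P@(x-o))*1000 for P,o in L]
def proj(c,X):
    R,t=pose(c);q=R@X+t;return np.array([c["cx"]+f(c)*q[0]/q[2],c["cy"]+f(c)*q[1]/q[2]])
np.set_printoptions(precision=4,suppress=True)
E
python3 - <<'E'
from h import *
T=load("top0.pkl");S=load("scene0.pkl")
print("tip",tri([(T,459.7,229.2),(S,107,244)]))
print("boss",tri([(T,454.5,221.7),(S,109.7,260)]))
A=[(393,284,.05),(496,286,.05),(404,173,.154),(508,172,.154)]
P=[onplane(T,*a) for a in A]
for p in P: print(p)
e=P[1]-P[0];print(np.degrees(np.arctan2(e[1],e[0])));e=P[3]-P[2];print(np.degrees(np.arctan2(e[1],e[0])))
# boss ellipse by threshold in top
g=T["image"][190:270,400:520].astype(int).sum(2)
m=(g<270).astype(np.uint8);
n,l,st,ce=cv2.connectedComponentsWithStats(m)
for i in range(1,n):
  if st[i,4]>20:print(st[i],ce[i]+[400,190])
# knob black mask
im=T["image"][200:270,180:240].astype(int)
m=((im.max(2)<60)).astype(np.uint8);n,l,st,ce=cv2.connectedComponentsWithStats(m)
for i in range(1,n):
  if st[i,4]>100:
    print("k",st[i],ce[i]+[180,200])
# tray corners at rim top .028
for u,v in((155,187),(276,187),(277,268),(154,268)):print(onplane(T,u,v,.028))
# knob: wing top at z .008+.077=.085; corners from crop a (scale 6, off 150,195)
for u,v in((263,238),(440,168),(455,205),(280,290),(485,245)):print("w",onplane(T,150+u/6,195+v/6,.085))
print("basket",onplane(T,172.5,219.5,.030)); print("jug",onplane(T,326,275,.095))
E
```

```text
tip (array([ 0.5345, -0.2485,  0.1465]), [np.float64(4.595734392190059), np.float64(4.595734392189857)])
boss (array([ 0.5508, -0.251 ,  0.1215]), [np.float64(1.9268791213365304), np.float64(1.9268791213365706)])
[ 0.4292 -0.1492  0.05  ]
[ 0.4281 -0.3586  0.05  ]
[ 0.6373 -0.1497  0.154 ]
[ 0.6418 -0.3446  0.154 ]
-90.30166804086
-88.68045731536698
[ 38  18  32  28 601] [453.3128 220.8918]
[ 9 72 18  8 37] [416.2162 264.3243]
[74 74  8  6 42] [477.9762 266.619 ]
k [ 14  23  37  28 724] [214.0028 236.8094]
[0.6273 0.3523 0.028 ]
[0.6307 0.0929 0.028 ]
[0.4585 0.088  0.028 ]
[0.4549 0.3458 0.028 ]
w [0.5215 0.2538 0.085 ]
w [0.5457 0.1957 0.085 ]
w [0.5334 0.1903 0.085 ]
w [0.5043 0.2475 0.085 ]
w [0.5202 0.1799 0.085 ]
basket [0.5575 0.3111 0.03  ]
jug [ 0.4455 -0.0089  0.095 ]
```

The knob is at about (0.525, 0.22) with its wing direction near −78°. The boss is at (0.551, −0.251, 0.1215). I move over the tray for a wrist close-up.

jog_arm(
  steps=[
    [0,0.0228,-0.0025,0.0335,0],
    [0,0.0228,-0.0025,0.0335,0],
    [0,0.0228,-0.0025,0.0335,0],
    [0,0.0228,-0.0025,0.0335,0],
    [0,0.0228,-0.0025,0.0335,0],
    [0,0.0228,-0.0025,0.0335,0],
    [0,0.0228,-0.0025,0.0335,0],
    [0,0.0228,-0.0025,0.0335,0],
    [0,0.0228,-0.0025,0.0335,0],
    [0,0.0228,-0.0025,0.0335,0],
    [0,0.0228,-0.0025,0.0335,0],
    [0,0.0228,-0.0025,0.0335,0],
  ],
)

```text
time_s: 1.15
tcp_pos: [0.5243, 0.2182, 0.24]
eef_rot: [-90.0, 0.0, -112.1]
contact_force: [0.2, 0.6, -0.4]
gripper_width: 0.0876
```

jog_arm(
  steps=[
    [0,0,0,0,7],
    [0,0,0,0,7],
    [0,0,0,0,7],
    [0,0,0,0,7],
    [0,0,0,0,7],
    [0,0,0,0,7],
    [0,0,0,0,7],
    [0,0,0,0,7],
    [0,0,0,0,0],
    [0,0,0,0,0],
  ],
)

```text
time_s: 1.98
tcp_pos: [0.5236, 0.22, 0.2397]
eef_rot: [-90.0, -0.0, -167.9]
contact_force: [-0.4, -0.5, -0.3]
gripper_width: 0.0876
```

```bash
cat > snap.py <<'E'
import sys,pickle,cv2
from plant import r
cam,n=sys.argv[1:3]
s=r.get_state();c=r.capture(cam);c["s"]=s
pickle.dump(c,open(n+".pkl","wb"));cv2.imwrite(f"pics/{n}.png",c["image"][:,:,::-1])
print({k:(v.round(4).tolist() if hasattr(v,"round") and not isinstance(v,float) else v) for k,v in s.items() if k in("time_s","tcp_pos","eef_rot","joints","contact_force","moment","gripper_width")})
E
python3 snap.py wrist w1
```

```text
{'time_s': 1.9833, 'joints': [42.5246, 9.4538, -10.4456, -0.0057, -70.1208, -30.4655], 'tcp_pos': [0.5236, 0.22, 0.2397], 'eef_rot': [-89.9944, -0.0201, -167.9428], 'contact_force': [-0.3685, -0.4959, -0.2877], 'moment': [0.053, -0.0775, -0.0151], 'gripper_width': 0.0876059304240499}
```

View pics/w1.png

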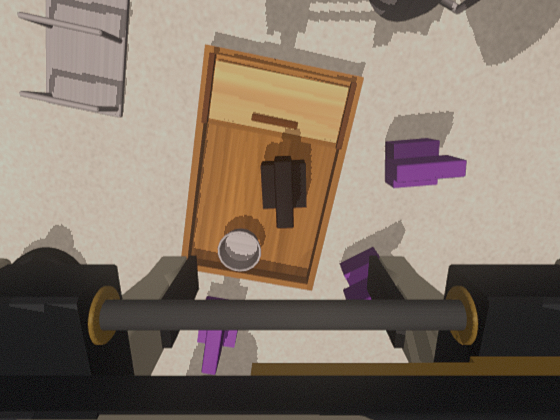

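The wrist view shows the knob at (284,190), the basket at (240,250), and the purple decoys at the right and bottom. I crop in on the knob.

```bash
python3 - <<'E'
from h import *
W=load("w1.pkl");cv2.imwrite("pics/w1c.png",cv2.resize(W["image"][145:240,240:330,::-1],(558,589),interpolation=cv2.INTER_CUBIC)*1)
im=cv2.imread("pics/w1c.png");cv2.imwrite("pics/w1c.png",np.clip(im.astype(float)*2.5,0,255).astype(np.uint8))
E
```

```text
(no output)
```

View pics/w1c.png

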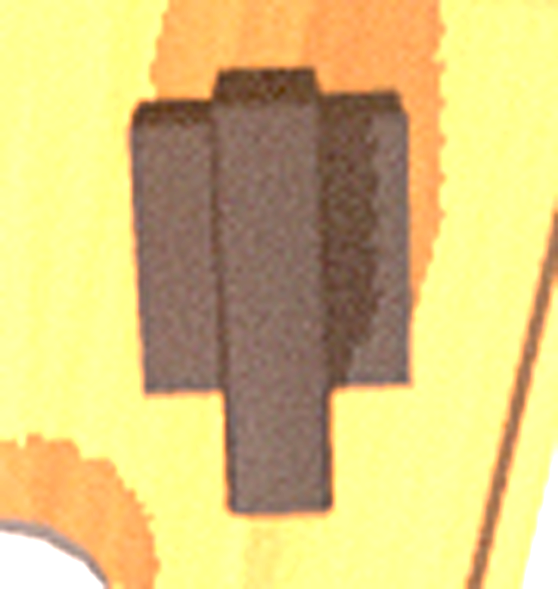

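```bash
python3 - <<'E'
from h import *
W=load("w1.pkl")
P=np.array([onplane(W,240+(u)/6.2,145+v/6.2,.085) for u,v in((218,100),(318,98),(330,511),(230,513))])
print(P, P.mean(0));d=(P[0]+P[1]-P[2]-P[3])/2;print(np.linalg.norm(d),np.degrees(np.arctan2(d[1],d[0])),np.linalg.norm(P[0]-P[1]))
P=np.array([onplane(W,240+(u)/6.2,145+v/6.2,.043) for u,v in((138,125),(405,115),(411,383),(146,392))])
print(P.mean(0))
s=W["s"];R=Ro.from_euler("xyz",s["eef_rot"],degrees=True).as_matrix()
print(R)
E
```

```text
[[0.5368 0.1904 0.085 ]
 [0.5215 0.1868 0.085 ]
 [0.5047 0.2535 0.085 ]
 [0.5209 0.2573 0.085 ]] [0.5209 0.222  0.085 ]
0.0687956686285342 -76.26943460650503 0.01571229041842078
[0.5205 0.2221 0.043 ]
[[-0.9779 -0.0003  0.2089]
 [-0.2089 -0.0002 -0.9779]
 [ 0.0004 -1.      0.0001]]
```

Knob centre is (0.5208, 0.2218), wing at −76.3°. I descend to TCP z ≈ 0.068.

jog_arm(
  steps=[
    [0,0.0024,0.02,-0.0023,-1.6],
    [0,0,0.035,0,0],
    [0,0,0.035,0,0],
    [0,0,0.035,0,0],
    [0,0,0.025,0,0],
    [0,0,0.015,0,0],
    [0,0,0.0067,0,0],
    [0,0,0,0,0],
    [0,0,0,0,0],
  ],
)

```text
time_s: 2.78
tcp_pos: [0.5214, 0.2221, 0.0687]
eef_rot: [-90.0, 0.0, -166.5]
contact_force: [-0.7, -0.4, 0.3]
gripper_width: 0.0876
```

jog_arm(
  steps=[
    [1,0,0,0,0],
    [1,0,0,0,0],
    [1,0,0,0,0],
    [1,0,0,0,0],
    [1,0,0,0,0],
    [1,0,0,0,0],
  ],
  squeeze=20,
)

```text
time_s: 3.28
tcp_pos: [0.521, 0.2219, 0.0685]
eef_rot: [-90.0, 0.0, -166.6]
contact_force: [0.1, 0.5, -0.3]
gripper_width: 0.053
```

jog_arm(
  steps=[
    [1,0,0,0,0],
    [1,0,0,0,0],
    [1,0,0,0,0],
    [1,0,0,0,0],
    [1,0,0,0,0],
    [1,0,0,0,0],
    [1,0,0,0,0],
    [1,0,0,0,0],
  ],
)

```text
time_s: 3.95
tcp_pos: [0.5213, 0.2221, 0.0686]
eef_rot: [-90.0, 0.1, -166.6]
contact_force: [-0.1, -0.1, 4.7]
gripper_width: 0.002
```

The gripper shut to 2 mm, so it isn't holding the wing. I look.

```bash
python3 snap.py scene s2; python3 snap.py wrist w2; python3 - <<'E'
import cv2
s=cv2.imread("pics/s2.png");cv2.imwrite("pics/s2c.png",cv2.resize(s[110:260,220:420],(800,600),interpolation=cv2.INTER_CUBIC))
E
```

```text
{'time_s': 3.95, 'joints': [42.8688, 18.0015, -23.5676, 0.018, -48.3802, -29.433], 'tcp_pos': [0.5213, 0.2221, 0.0686], 'eef_rot': [-90.0132, 0.0508, -166.5522], 'contact_force': [-0.1058, -0.0881, 4.6647], 'moment': [0.0987, 0.0789, 0.0125], 'gripper_width': 0.0020454219615500717}
{'time_s': 4.0, 'joints': [42.8698, 18.0005, -23.5728, 0.0145, -48.3794, -29.4304], 'tcp_pos': [0.5212, 0.2221, 0.0686], 'eef_rot': [-90.0138, 0.0465, -166.551], 'contact_force': [-0.2697, 0.1811, 4.6436], 'moment': [0.077, -0.0021, -0.0072], 'gripper_width': 0.001205356022416713}
```

View pics/s2c.png

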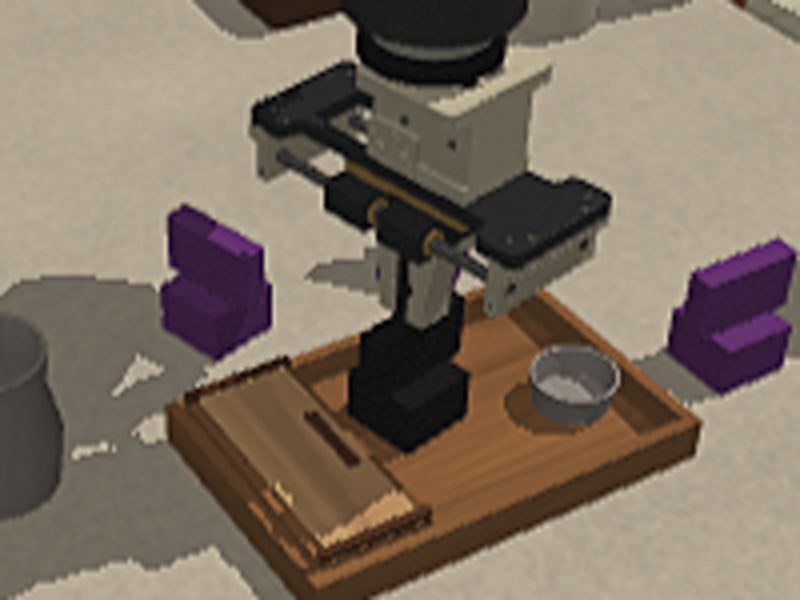

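View pics/w2.png

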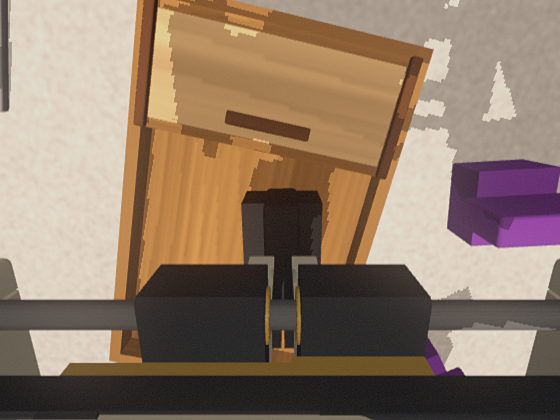

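```bash
python3 - <<'E'
from h import *
S=load("s2.pkl");W=load("w2.pkl");P=np.array([.5212,.2221,0])
R=Ro.from_euler("xyz",S["s"]["eef_rot"],degrees=True).as_matrix()
for z in (.0496,.0686,.085,.115):
  X=P+[0,0,z]; print(z,[((proj(S,X+R[:,0]*e)-[220,110])*4).round(),] if 0 else "", [((proj(S,X+R[:,0]*e)-[220,110])*4).round().tolist() for e in(-.009,.009)],[proj(W,X+R[:,0]*e).round().tolist() for e in(-.009,.009)])
im=W["image"][230:380,210:360,::-1];cv2.imwrite("pics/w2c.png",np.clip(cv2.resize(im,(600,600),interpolation=cv2.INTER_CUBIC)*1.8,0,255).astype(np.uint8))
im=S["image"][165:230,300:350,::-1];cv2.imwrite("pics/s2d.png",np.clip(cv2.resize(im,(450,585),interpolation=cv2.INTER_CUBIC)*2.2,0,255).astype(np.uint8))
E
```

```text
0.0496  [[418.0, 367.0], [396.0, 352.0]] [[268.0, 245.0], [297.0, 245.0]]
0.0686  [[420.0, 341.0], [397.0, 327.0]] [[266.0, 257.0], [298.0, 257.0]]
0.085  [[422.0, 318.0], [398.0, 304.0]] [[265.0, 271.0], [299.0, 271.0]]
0.115  [[425.0, 275.0], [401.0, 262.0]] [[261.0, 302.0], [303.0, 302.0]]
```

View pics/w2c.png

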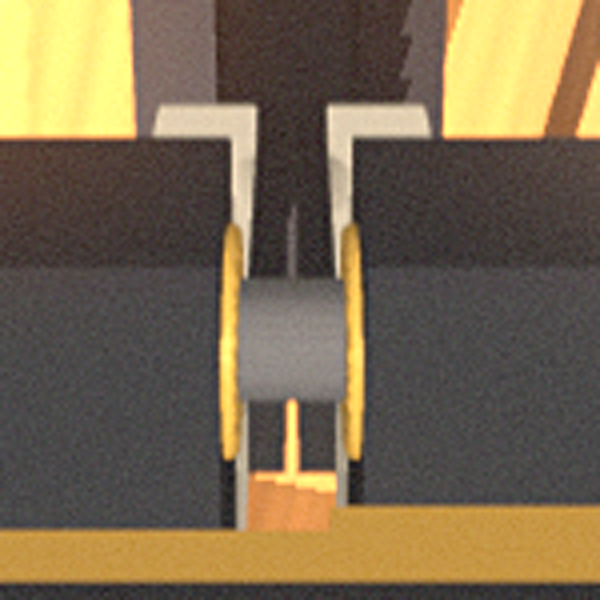

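View pics/s2d.png

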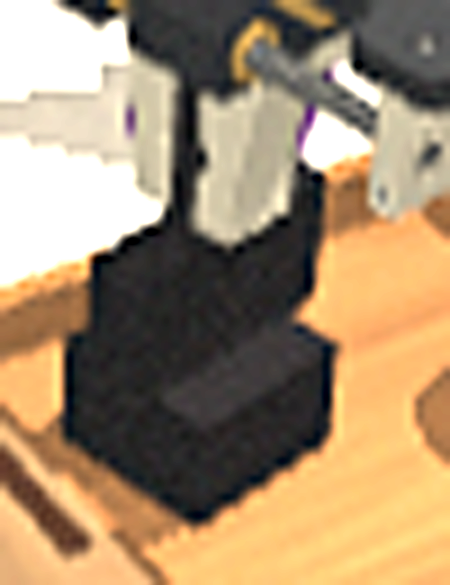

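```bash
python3 - <<'E'
from h import *
S=load("s2.pkl");W=load("w2.pkl");c=np.array([.5208,.2218,.008]);a=np.radians(-76.3);u=np.array([np.cos(a),np.sin(a),0]);v=np.array([-u[1],u[0],0])
for n,p in dict(wA=(.035,.009,.077),wB=(.035,-.009,.077),wC=(-.035,.009,.077),wD=(-.035,-.009,.077),hA=(.025,.025,.035),hB=(.025,-.025,.035),hC=(-.025,.025,.035)).items():
  X=c+u*p[0]+v*p[1]+[0,0,p[2]];print(n,"s2d",((proj(S,X)-[300,165])*9).round(),"w2",proj(W,X).round(1))
im=W["image"][170:290,220:350,::-1];cv2.imwrite("pics/w2e.png",np.clip(cv2.resize(im,(650,600),interpolation=cv2.INTER_CUBIC)*3.,0,255).astype(np.uint8))
E
```

```text
wA s2d [129. 280.] w2 [264.1 205.4]
wB s2d [ 77. 247.] w2 [300.9 205.2]
wC s2d [321. 163.] w2 [266.7 328. ]
wD s2d [269. 133.] w2 [299.5 327.8]
hA s2d [195. 422.] w2 [242.  202.6]
hB s2d [ 56. 330.] w2 [323.2 202.2]
hC s2d [329. 336.] w2 [245.1 275.8]
```

View pics/w2e.png

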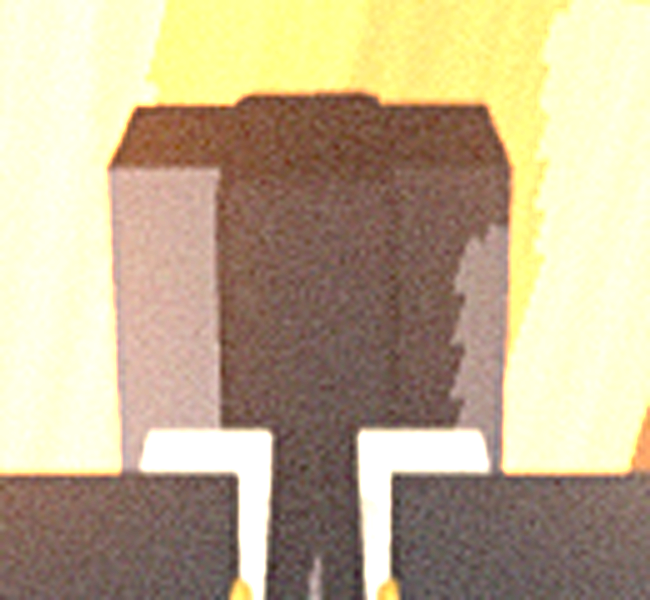

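```bash
python3 - <<'E'
from h import *
W=load("wrist0.pkl")
M=np.linalg.inv(W["tool_from_camera"])
for x in(.044,.065):
 for y in (.019,0,-.01,-.02):
  for z in(.0095,-.0095):
   q=M[:3,:3]@[x,y,z]+M[:3,3];print((x,y,z),(W["cx"]+f(W)*q[0]/q[2]).round(),(W["cy"]+f(W)*q[1]/q[2]).round())
im=W["image"][230:380,340:540,::-1];cv2.imwrite("pics/w0c.png",np.clip(cv2.resize(im,(800,600),interpolation=cv2.INTER_CUBIC)*1.8,0,255).astype(np.uint8))
E
```

```text
(0.044, 0.019, 0.0095) 355.0 230.0
(0.044, 0.019, -0.0095) 353.0 258.0
(0.044, 0, 0.0095) 362.0 241.0
(0.044, 0, -0.0095) 359.0 272.0
(0.044, -0.01, 0.0095) 366.0 248.0
(0.044, -0.01, -0.0095) 363.0 281.0
(0.044, -0.02, 0.0095) 371.0 256.0
(0.044, -0.02, -0.0095) 368.0 290.0
(0.065, 0.019, 0.0095) 389.0 230.0
(0.065, 0.019, -0.0095) 386.0 258.0
(0.065, 0, 0.0095) 399.0 241.0
(0.065, 0, -0.0095) 396.0 272.0
(0.065, -0.01, 0.0095) 406.0 248.0
(0.065, -0.01, -0.0095) 402.0 281.0
(0.065, -0.02, 0.0095) 413.0 256.0
(0.065, -0.02, -0.0095) 408.0 290.0
```

View pics/w0c.png

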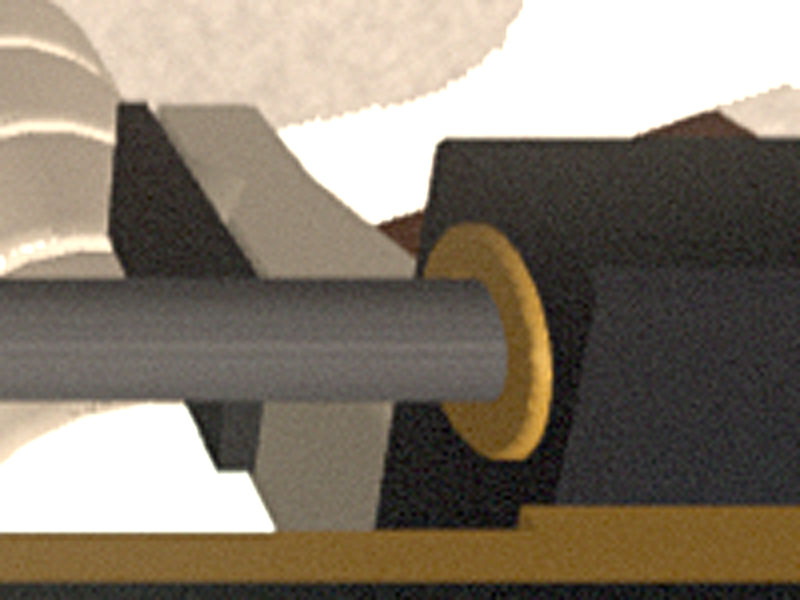

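The wrist picture puts the pad tips at tool y ≈ −0.020, not +0.019 as stated. The scene view agrees, since the tips end at z ≈ 0.08–0.09, above the wing. So the real fingers end about 39 mm behind the stated position, and they closed over the top of the wing. The knob hasn't moved. I open, go 39 mm lower and regrip.

jog_arm(
  steps=[
    [0,0,-0.006,0,0],
    [0,0,0,0,0],
    [0,0,0,0,0],
    [0,0,0,0,0],
    [0,0,0,0,0],
    [0,0,0,0,0],
    [0,0,0,0,0],
    [0,0,0,0,0],
  ],
)

```text
time_s: 4.72
tcp_pos: [0.5208, 0.2218, 0.074]
eef_rot: [-90.0, -0.0, -166.6]
contact_force: [-0.8, 0.4, 0.5]
gripper_width: 0.0483
```

jog_arm(
  steps=[
    [0,0,0,0,0],
    [0,0,0,0,0],
    [0,0,0.015,0,0],
    [0,0,0.015,0,0],
    [0,0,0.01,0,0],
    [0,0,0.005,0,0],
    [0,0,0,0,0],
    [0,0,0,0,0],
  ],
)

```text
time_s: 5.38
tcp_pos: [0.521, 0.2219, 0.0292]
eef_rot: [-90.0, -0.0, -166.6]
contact_force: [-0.7, 0.8, 0.4]
gripper_width: 0.0877
```

jog_arm(
  steps=[
    [1,0,0,0,0],
    [1,0,0,0,0],
    [1,0,0,0,0],
    [1,0,0,0,0],
    [1,0,0,0,0],
    [1,0,0,0,0],
    [1,0,0,0,0],
    [1,0,0,0,0],
    [1,0,0,0,0],
    [1,0,0,0,0],
    [1,0,0,0,0],
    [1,0,0,0,0],
  ],
  squeeze=20,
)

```text
time_s: 6.38
tcp_pos: [0.521, 0.2219, 0.0292]
eef_rot: [-90.0, 0.0, -166.6]
contact_force: [-0.2, -0.6, -0.2]
gripper_width: 0.018
```

The knob is held at 18 mm, the wing's thickness. I lift it and carry it toward the steamer.

jog_arm(
  steps=[
    [1,0,-0.02,0,0],
    [1,0,-0.035,0,0],
    [1,0,-0.04,0,0],
    [1,0,-0.04,0,0],
    [1,0,-0.04,0,0],
    [1,0,-0.025,0,0],
    [1,0,0,0,7],
    [1,0,0,0,7],
    [1,0,0,0,7],
    [1,0,0,0,7],
    [1,0,0,0,7],
    [1,0,0,0,7],
  ],
)

```text
time_s: 7.38
tcp_pos: [0.5206, 0.2217, 0.2289]
eef_rot: [-90.0, -0.0, 151.1]
contact_force: [0.2, -0.2, -1.6]
gripper_width: 0.0177
```

jog_arm(
  steps=[
    [1,0,0,0,7],
    [1,0,0,0,7],
    [1,0,0,0,7],
    [1,0,0,0,7],
    [1,0,0,0,7],
    [1,0,0,0,7],
    [1,0,0,0,7],
    [1,0,0,0,7],
    [1,0,0,0,5.4],
    [1,0,0,0,0],
  ],
)

```text
time_s: 8.22
tcp_pos: [0.5206, 0.2217, 0.2288]
eef_rot: [-90.0, 0.0, 89.8]
contact_force: [-0.0, -0.4, -1.6]
gripper_width: 0.0184
```

jog_arm(
  steps=[
    [1,-0.022,0,-0.002,0],
    [1,-0.036,0,-0.0035,0],
    [1,-0.036,0,-0.0035,0],
    [1,-0.036,0,-0.0035,0],
    [1,-0.036,0,-0.0035,0],
    [1,-0.036,0,-0.0035,0],
    [1,-0.036,0,-0.0035,0],
    [1,-0.036,0,-0.0035,0],
    [1,-0.036,0,-0.0035,0],
    [1,-0.036,0,-0.0035,0],
    [1,-0.02,0,-0.0015,0],
    [1,0,0,0,0],
  ],
)

```text
time_s: 9.22
tcp_pos: [0.5558, -0.1477, 0.2286]
eef_rot: [-89.9, 0.0, 90.1]
contact_force: [-0.1, -0.5, -0.9]
gripper_width: 0.0175
```

```bash
python3 snap.py wrist w3
```

```text
{'time_s': 9.2167, 'joints': [4.6227, 10.5392, -10.5753, 0.0296, -68.9553, -94.582], 'tcp_pos': [0.5558, -0.1477, 0.2286], 'eef_rot': [-89.9326, 0.0331, 90.0514], 'contact_force': [-0.0846, -0.5163, -0.8647], 'moment': [0.1194, -0.1772, -0.023], 'gripper_width': 0.017544719808304857}
```

View pics/w3.png

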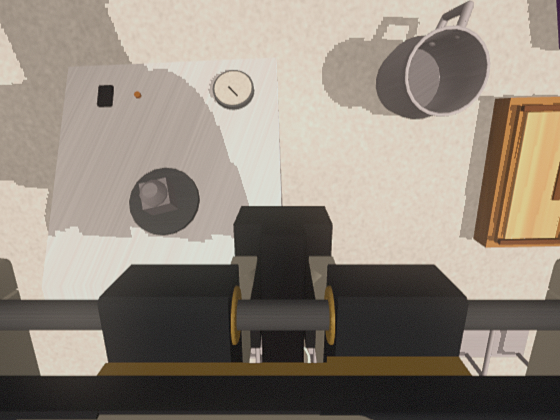

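The wrist view shows the boss at (165,201), the spindle at (154,195), the jug at (440,75), and the held knob at (283,230). I crop in on the spindle.

```bash
python3 - <<'E'
from h import *
W=load("w3.pkl");im=W["image"][160:240,120:210,::-1];cv2.imwrite("pics/w3c.png",np.clip(cv2.resize(im,(675,600),interpolation=cv2.INTER_CUBIC)*2.2,0,255).astype(np.uint8))
E
```

```text
(no output)
```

View pics/w3c.png

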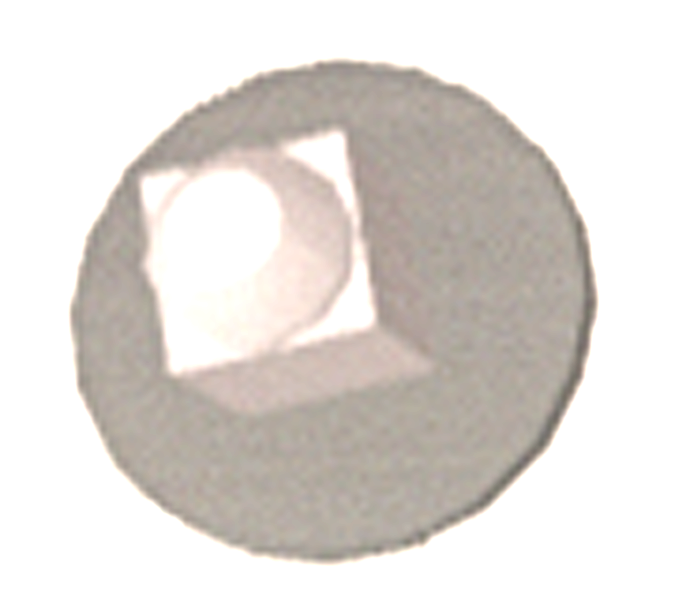

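```bash
python3 - <<'E'
from h import *
W=load("w3.pkl");T=load("top0.pkl");S=load("scene0.pkl")
px=lambda u,v:(120+u/7.5-.43,160+v/7.5-.43)
# boss contour
im=W["image"][160:240,120:210];g=im.astype(int).sum(2)
m=(g<270).astype(np.uint8);m=cv2.morphologyEx(m,cv2.MORPH_CLOSE,np.ones((25,25)))
cs=max(cv2.findContours(m,0,1)[0],key=cv2.contourArea);e=cv2.fitEllipse(cs);eb=(e[0][0]+120,e[0][1]+160);print("ell",e,eb)
boss,res=tri([(W,*eb),(T,454.2,221.5),(S,109.7,260)]);print("boss",boss,res)
P=None
# steamer yaw from near edges in wrist: panel left edge & right edges
for yaw in(0,):
  y=np.radians(yaw);n=np.array([-.5*np.cos(y),-.5*np.sin(y),.866]);xs=np.array([.866*np.cos(y),.866*np.sin(y),.5]);ys=np.cross(n,xs)
  c=boss+.020*n
  Q=np.array([onplane(W,*px(u,v),n=n,p=c) for u,v in((140,178),(345,128),(377,325),(173,375))])
  L=np.c_[(Q-boss)@xs,(Q-boss)@ys,(Q-boss)@n];print(L*1000,L.mean(0)*1000)
  for i in range(4):
    d=L[(i+1)%4]-L[i];print(np.linalg.norm(d),np.degrees(np.arctan2(d[1],d[0])))
  sc=Q.mean(0);print("shoulder c",sc,"-> seat",sc-.02*n)
  print("boss onplane",onplane(W,*eb,n=n,p=boss))
# panel slope edges
for u,v in((70,70),(45,300),(278,62),(282,190)):print((u,v),onplane(W,u,v,n=n,p=boss-.006*n))
E
```

```text
ell ((44.01764678955078, 40.80903244018555), (77.22554779052734, 84.05863189697266), 67.17610931396484) (164.01764678955078, 200.80903244018555)
boss [ 0.5508 -0.2505  0.1212] [np.float64(0.5860093975536415), np.float64(1.893651814468174), np.float64(1.3897650271130237)]
[[ -9.6106 -14.3683  19.9991]
 [-15.33     7.4291  19.9991]
 [  6.863   12.5759  19.9991]
 [ 12.3803  -8.7497  19.9991]] [-1.4243 -0.7782 19.9991]
0.022535277142709836 104.70232890064217
0.022782038266044805 13.056794176223658
0.022027743475089852 -75.49481642167589
0.022697322576984404 -165.6676059935399
shoulder c [ 0.5395 -0.2513  0.1378] -> seat [ 0.5495 -0.2513  0.1205]
boss onplane [ 0.5505 -0.25    0.121 ]
(70, 70) [ 0.4384 -0.3537  0.0494]
(45, 300) [ 0.6257 -0.344   0.1575]
(278, 62) [ 0.4306 -0.152   0.0449]
(282, 190) [ 0.5435 -0.1479  0.11  ]
```

The spindle square sits +14° about the spindle axis, and the seat is at about (0.550, −0.251, 0.121). The tool can't be tilted, so the plan is:
1. Turn the wing to 12° in yaw.
2. Hook the socket on the nose.
3. Swing the pivot toward −x with a light grip, so the knob tilts in the pads onto the axis.

First, go above the tip.

jog_arm(
  steps=[
    [1,-0.02,0,0.003,0],
    [1,-0.03,0,0.005,0],
    [1,-0.03,0,0.005,0],
    [1,-0.018,0,0.004,0],
    [1,-0.0051,0,0.0008,0],
    [1,0,0.015,0,-6.1],
    [1,0,0.015,0,-6],
    [1,0,0.0086,0,0],
    [1,0,0,0,0],
  ],
)

```text
time_s: 10.02
tcp_pos: [0.5373, -0.246, 0.1884]
eef_rot: [-89.8, -0.1, 102.1]
contact_force: [-0.1, 0.8, -1.5]
gripper_width: 0.0181
```

```bash
python3 snap.py scene s4;python3 snap.py wrist w4; python3 - <<'E'
from h import *
S=load("s4.pkl");im=S["image"][190:290,50:180,::-1];cv2.imwrite("pics/s4c.png",np.clip(cv2.resize(im,(780,600),interpolation=cv2.INTER_CUBIC)*1.8,0,255).astype(np.uint8))
E
```

```text
{'time_s': 10.0167, 'joints': [-5.6971, 13.6901, -11.8746, -0.0526, -64.6447, -72.2268], 'tcp_pos': [0.5373, -0.246, 0.1884], 'eef_rot': [-89.8151, -0.1091, 102.0533], 'contact_force': [-0.0693, 0.8233, -1.5167], 'moment': [0.1179, -0.1291, 0.035], 'gripper_width': 0.018102725657802674}
{'time_s': 10.0667, 'joints': [-5.7013, 13.6419, -11.7632, -0.0099, -64.7135, -72.2583], 'tcp_pos': [0.538, -0.2464, 0.1898], 'eef_rot': [-89.8898, -0.0446, 102.0362], 'contact_force': [0.6423, -0.1396, -1.4191], 'moment': [0.097, -0.2038, -0.0028], 'gripper_width': 0.01835399534643883}
```

View pics/s4c.png

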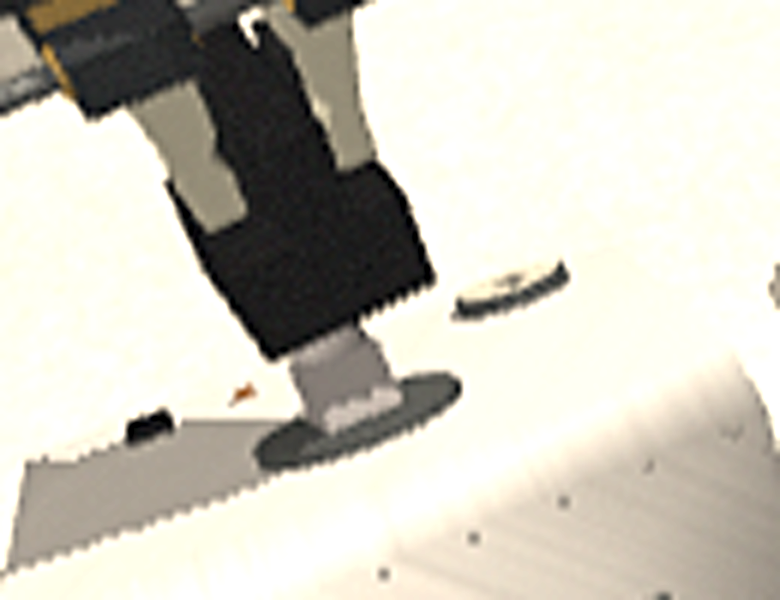

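View pics/w4.png

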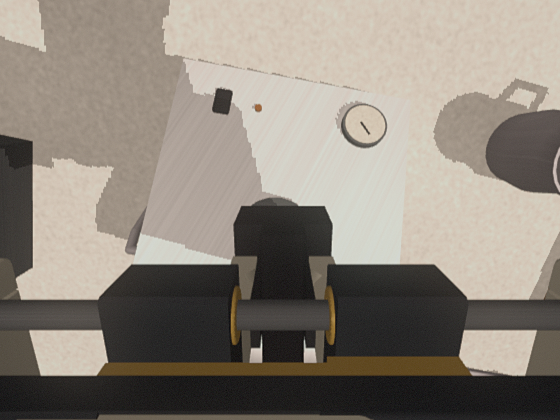

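The scene crop shows the knob upright, held above the spindle tip and about 5 mm short in y. I correct that and lower onto the nose.

jog_arm(
  steps=[
    [1,-0.0045,0.004,0.001,0],
    [1,0,0.006,0,0],
    [1,0,0.005,0,0],
    [1,0,0.004,0,0],
    [1,0,0.003,0,0],
    [1,0,0.001,0,0],
    [1,0,0,0,0],
  ],
  squeeze=9,
)

```text
time_s: 10.7
tcp_pos: [0.5382, -0.2518, 0.1672]
eef_rot: [-90.0, -0.0, 102.1]
contact_force: [-0.5, -0.6, -0.8]
gripper_width: 0.0175
```

jog_arm(
  steps=[
    [1,0,0.002,0,0],
    [1,0.0007,0.001,0.0034,0],
    [1,0.0007,0.001,0.0034,0],
    [1,0.0007,0.001,0.0034,0],
    [1,0.0007,0.001,0.0034,0],
    [1,0,0,0,0],
  ],
)

```text
time_s: 11.2
tcp_pos: [0.5239, -0.252, 0.1617]
eef_rot: [-90.0, -0.0, 102.1]
contact_force: [2.1, -0.4, -0.6]
gripper_width: 0.018
```

```bash
cat > sc.py <<'E'
import sys
from h import *
n=sys.argv[1];S=load(n+".pkl");im=S["image"][190:290,50:180,::-1];cv2.imwrite(f"pics/{n}c.png",np.clip(cv2.resize(im,(780,600),interpolation=cv2.INTER_CUBIC)*1.8,0,255).astype(np.uint8))
E
python3 snap.py scene s5; python3 sc.py s5
```

```text
{'time_s': 11.2, 'joints': [-6.4235, 13.8623, -15.3722, -0.0063, -60.7512, -71.443], 'tcp_pos': [0.5239, -0.252, 0.1617], 'eef_rot': [-90.0154, -0.0006, 102.1304], 'contact_force': [2.0908, -0.4095, -0.6149], 'moment': [-0.05, -0.6737, 0.0237], 'gripper_width': 0.018001420197623998}
```

View pics/s5c.png

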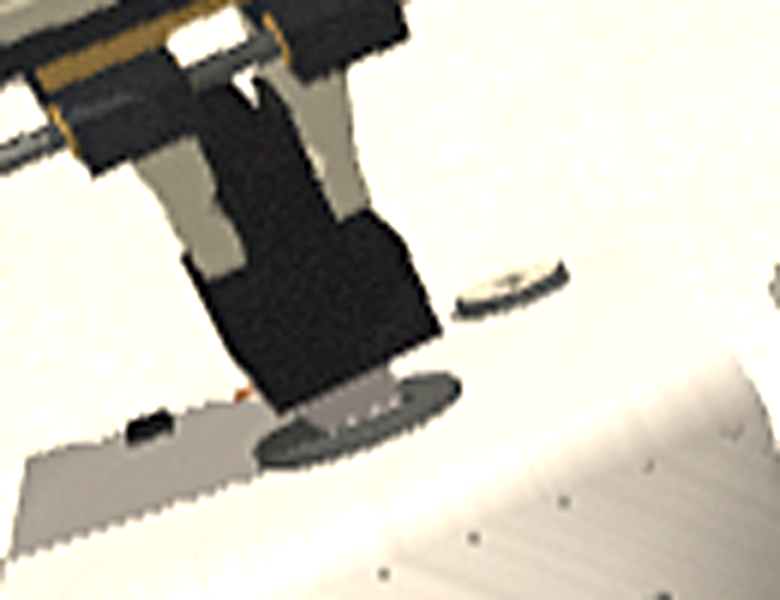

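A 2 N lateral force shows the socket has hooked the nose, and the knob is pivoting. I continue the swing.

jog_arm(
  steps=[
    [1,0.0006,0.002,0.0028,0],
    [1,0.0006,0.0022,0.0028,0],
    [1,0.0006,0.0025,0.0028,0],
    [1,0.0006,0.0025,0.0028,0],
    [1,0.0005,0.0025,0.0025,0],
    [1,0,0,0,0],
  ],
)

```text
time_s: 11.75
tcp_pos: [0.5106, -0.2528, 0.1501]
eef_rot: [-90.1, 0.1, 102.1]
contact_force: [3.3, -5.4, 2.1]
gripper_width: 0.0189
```

```bash
python3 snap.py scene s6; python3 sc.py s6
```

```text
{'time_s': 11.75, 'joints': [-6.6251, 13.3321, -17.7732, 0.0686, -58.8061, -71.2737], 'tcp_pos': [0.5106, -0.2528, 0.1501], 'eef_rot': [-90.065, 0.0841, 102.1367], 'contact_force': [3.316, -5.3661, 2.1402], 'moment': [-2.172, -1.3256, -0.0969], 'gripper_width': 0.018866041890494324}
```

View pics/s6c.png

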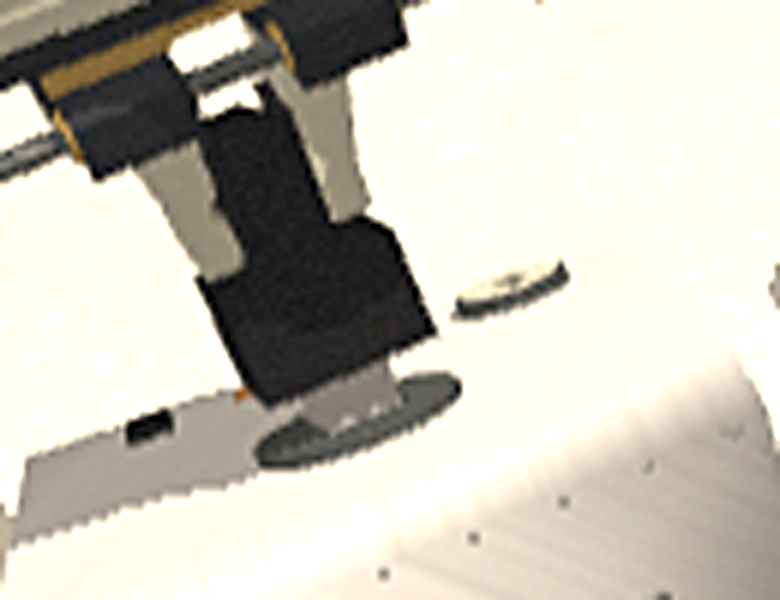

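The knob is tilted to about the panel normal. The −5 N in y fits a lateral offset caused by the 12° wing yaw, so I shift 4.5 mm in −y and press gently along the spindle.

jog_arm(
  steps=[
    [1,-0.0044,0,0.001,0],
    [1,-0.0002,0.0012,-0.0007,0],
    [1,-0.0002,0.0017,-0.001,0],
    [1,-0.0002,0.0017,-0.001,0],
    [1,0,0,0,0],
  ],
)

```text
time_s: 12.22
tcp_pos: [0.513, -0.2562, 0.1444]
eef_rot: [-89.9, -0.0, 102.1]
contact_force: [2.5, 0.3, -0.4]
gripper_width: 0.0182
```

```bash
python3 snap.py scene s7; python3 sc.py s7
```

```text
{'time_s': 12.2167, 'joints': [-7.0169, 14.0679, -17.5609, -0.0332, -58.4367, -70.8327], 'tcp_pos': [0.513, -0.2562, 0.1444], 'eef_rot': [-89.9474, -0.0482, 102.133], 'contact_force': [2.5405, 0.3496, -0.409], 'moment': [0.1062, -1.0458, -0.0202], 'gripper_width': 0.018153040260150938}
```

View pics/s7c.png

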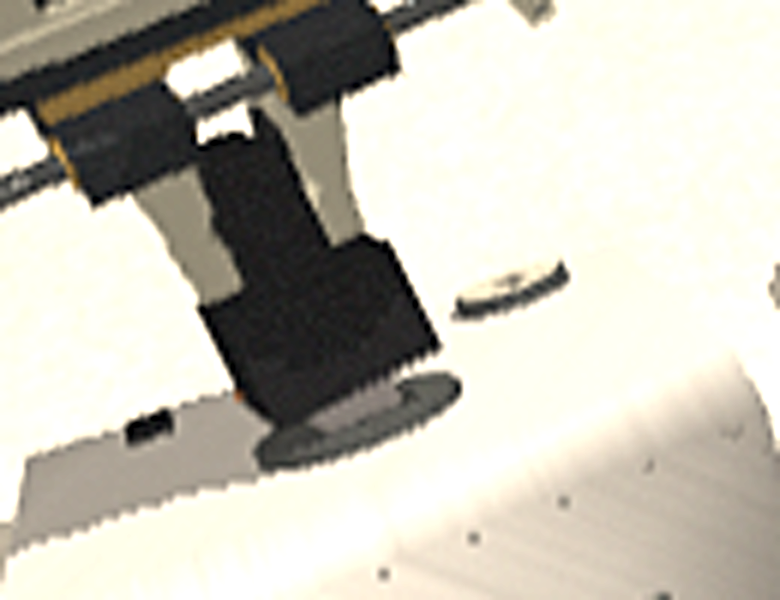

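The knob follows down without resistance, so the squares are entering. I keep going along the spindle.

jog_arm(
  steps=[
    [1,-0.0002,0.0017,-0.001,0],
    [1,-0.0002,0.0017,-0.001,0],
    [1,-0.0002,0.0017,-0.001,0],
    [1,-0.0002,0.0017,-0.001,0],
    [1,0,0,0,0],
  ],
)

```text
time_s: 12.68
tcp_pos: [0.517, -0.2562, 0.1378]
eef_rot: [-89.9, -0.0, 102.1]
contact_force: [0.4, 1.7, -3.1]
gripper_width: 0.018
```

```bash
python3 snap.py scene s8; python3 sc.py s8
```

```text
{'time_s': 12.6833, 'joints': [-6.961, 14.7371, -17.6006, -0.0329, -57.7259, -70.8886], 'tcp_pos': [0.517, -0.2562, 0.1378], 'eef_rot': [-89.949, -0.0471, 102.1327], 'contact_force': [0.444, 1.7316, -3.0589], 'moment': [0.7039, -0.4843, 0.0274], 'gripper_width': 0.018039738728448117}
```

View pics/s8c.png

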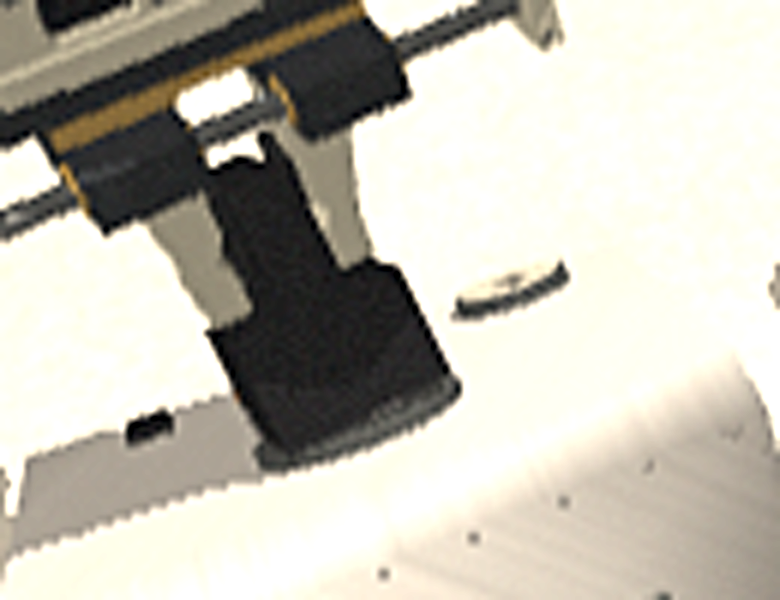

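jog_arm(
  steps=[
    [1,-0.0002,0.0017,-0.001,0],
    [1,-0.0002,0.0017,-0.001,0],
    [1,0,0.001,-0.0005,0],
    [1,0,0,0,0],
  ],
)

```text
time_s: 13.07
tcp_pos: [0.518, -0.2561, 0.1357]
eef_rot: [-89.9, -0.0, 102.2]
contact_force: [-10.8, 7.7, 18.0]
gripper_width: 0.0179
```

```bash
python3 snap.py scene s9; python3 sc.py s9
```

```text
{'time_s': 13.0667, 'joints': [-6.9091, 14.9713, -17.6034, 0.0172, -57.577, -70.9363], 'tcp_pos': [0.518, -0.2561, 0.1357], 'eef_rot': [-89.8519, -0.0358, 102.1638], 'contact_force': [-10.8123, 7.7002, 17.9993], 'moment': [2.8203, 3.5491, 0.0858], 'gripper_width': 0.017865576728866125}
```

View pics/s9c.png

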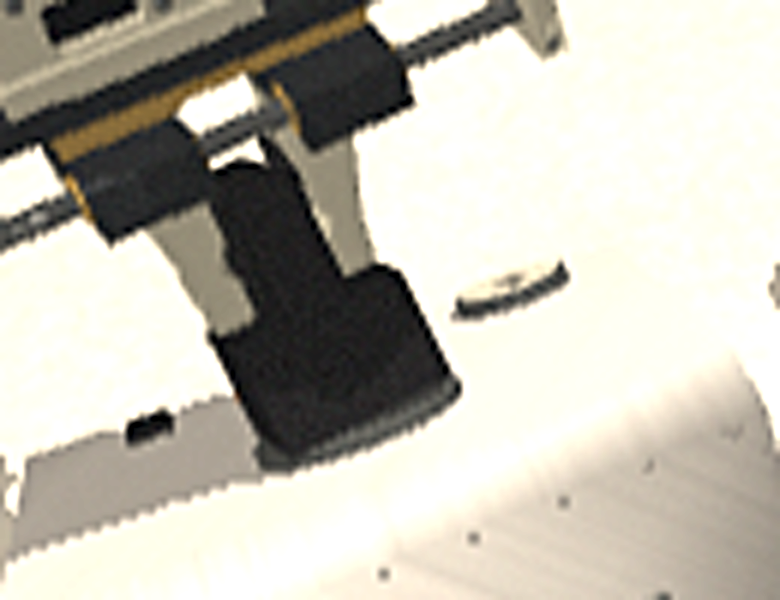

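Contact is 22 N along the spindle axis, so the knob has bottomed on the boss. I ease off and let go.

jog_arm(
  steps=[
    [1,0,-0.001,0.0005,0],
    [0,0,0,0,0],
    [0,0,0,0,0],
    [0,0,0,0,0],
    [0,0,0,0,0],
    [0,0,0,0,0],
    [0,0,0,0,0],
    [0,0,0,0,0],
    [0,0,0,0,0],
    [0,0,0,0,0],
  ],
)

```text
time_s: 13.95
tcp_pos: [0.5194, -0.2566, 0.1349]
eef_rot: [-90.0, 0.0, 102.1]
contact_force: [0.3, -0.2, 1.0]
gripper_width: 0.0724
```

jog_arm(
  steps=[
    [0,0,-0.02,0,0],
    [0,0,-0.03,0,0],
    [0,0,-0.03,0,0],
    [0,0,-0.02,0,0],
    [0,0.03,0,0,0],
    [0,0.035,0,0,0],
    [0,0.035,0,0,0],
    [0,0,0,0,0],
    [0,0,0,0,0],
  ],
)

```text
time_s: 14.7
tcp_pos: [0.4983, -0.1573, 0.2356]
eef_rot: [-90.1, 0.0, 102.3]
contact_force: [-0.0, -1.0, 0.5]
gripper_width: 0.0877
```

```bash
python3 snap.py scene s10; python3 sc.py s10; python3 snap.py wrist w10;python3 snap.py top t10
```

```text
{'time_s': 14.7, 'joints': [4.018, 5.0927, -16.1113, 0.0018, -68.7305, -81.7099], 'tcp_pos': [0.4983, -0.1573, 0.2356], 'eef_rot': [-90.0646, 0.0111, 102.3087], 'contact_force': [-0.0341, -1.033, 0.5276], 'moment': [-0.0234, -0.1344, 0.0062], 'gripper_width': 0.08770226677001063}
{'time_s': 14.75, 'joints': [3.9228, 5.1541, -16.0699, 0.0127, -68.7314, -81.6816], 'tcp_pos': [0.4985, -0.1581, 0.2354], 'eef_rot': [-90.0423, 0.0182, 102.2458], 'contact_force': [-0.4137, -0.2134, -0.5213], 'moment': [0.0009, -0.1886, 0.0193], 'gripper_width': 0.08743533898466035}
{'time_s': 14.8, 'joints': [3.8547, 5.2008, -16.049, 0.0137, -68.7315, -81.6785], 'tcp_pos': [0.4986, -0.1587, 0.2352], 'eef_rot': [-90.0165, 0.0153, 102.1812], 'contact_force': [0.037, 0.246, -0.6041], 'moment': [0.0092, -0.1812, 0.0107], 'gripper_width': 0.08758926779413062}
```

View pics/s10c.png

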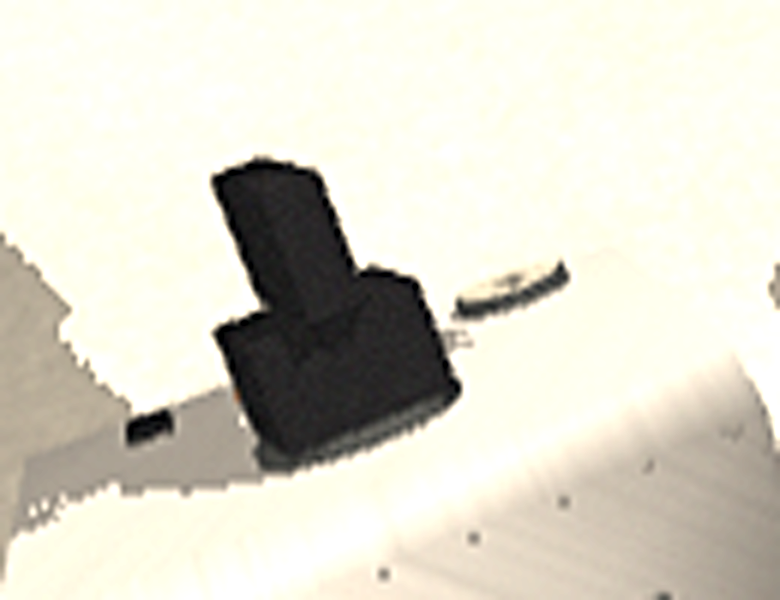

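View pics/w10.png

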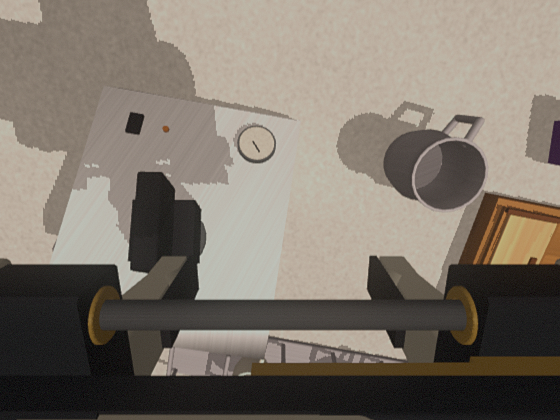

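View pics/t10.png

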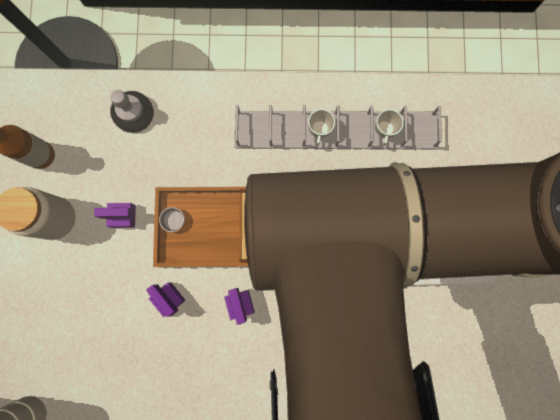

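The knob stands on the boss with the gripper clear, and the jug, basket and cups are where they were. As a number check, I project the ideal home pose's corners into the scene and wrist views.

```bash
python3 - <<'E'
from h import *
S=load("s10.pkl");W=load("w10.pkl");seat=np.array([.550,-.2508,.121])
n=np.array([-.5,0,.866]);xs=np.array([.866,0,.5]);ys=np.cross(n,xs);th=np.radians(14)
u=np.cos(th)*xs+np.sin(th)*ys;v=np.cross(n,u)
a=np.clip(S["image"][190:290,50:180,::-1].astype(float)*2.5,0,255).astype(np.uint8);a=cv2.resize(a,(780,600),interpolation=cv2.INTER_CUBIC)
b=np.clip(W["image"][160:290,100:230,::-1].astype(float)*2.5,0,255).astype(np.uint8);b=cv2.resize(b,(600,600),interpolation=cv2.INTER_CUBIC)
for nm,L in dict(w=(.035,.009,.077),h=(.025,.025,.035),f=(.025,.025,0)).items():
  for i in(1,-1):
    for j in(1,-1):
      X=seat+u*L[0]*i+v*L[1]*j+n*L[2]
      p=(proj(S,X)-[50,190]+.5)*6;q=(proj(W,X)-[100,160]+.5)*600/130
      c={"w":(0,0,255),"h":(0,200,0),"f":(255,0,0)}[nm]
      cv2.circle(a,tuple(p.astype(int).tolist()),4,c,-1);cv2.circle(b,tuple(q.astype(int).tolist()),4,c,-1)
cv2.imwrite("pics/chk_s.png",a);cv2.imwrite("pics/chk_w.png",b)
E
```

```text
(no output)
```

View pics/chk_s.png

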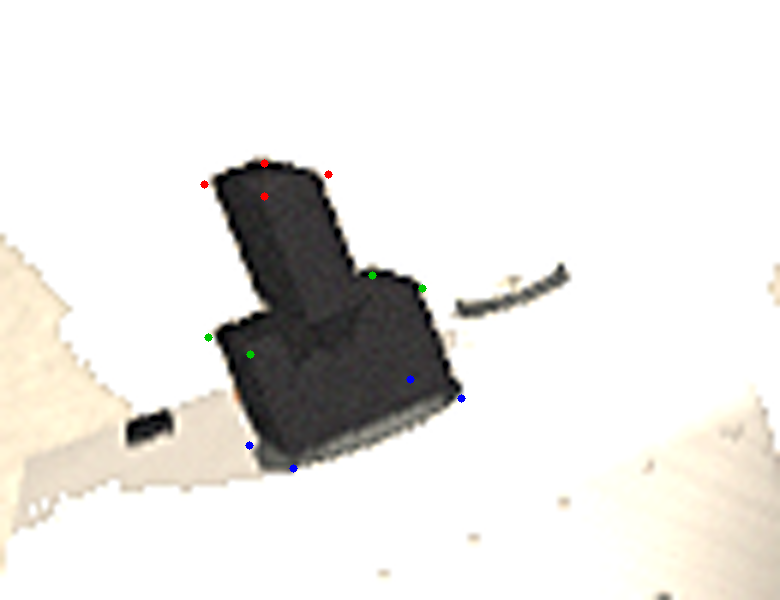

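View pics/chk_w.png

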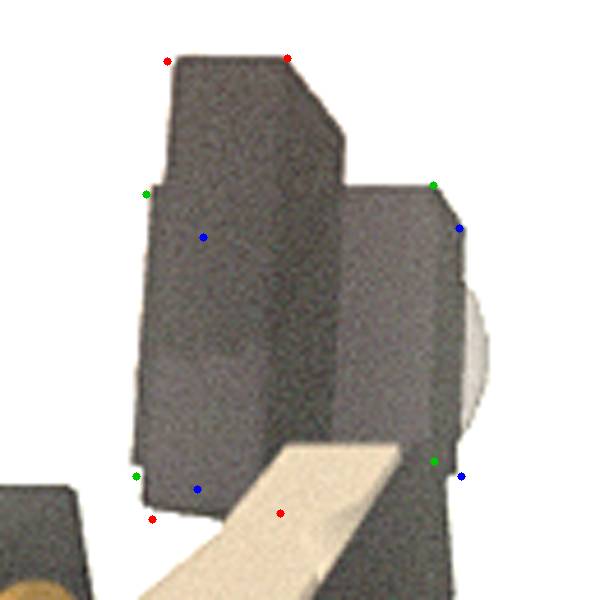

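The corners are mostly within a few pixels, with a small yaw difference. I fit a 6-DoF pose to the visible corners in both views to check tilt and height.

```bash
python3 - <<'E'
from h import *
from scipy.optimize import least_squares
S=load("s10.pkl");W=load("w10.pkl");seat=np.array([.550,-.2508,.121])
n=np.array([-.5,0,.866]);xs=np.array([.866,0,.5]);ys=np.cross(n,xs);th=np.radians(14)
u=np.cos(th)*xs+np.sin(th)*ys;v=np.cross(n,u);B=np.c_[u,v,n]
obsS=[((204,184),(215,180)),((328,174),(322,176)),((264,163),(262,159)),((208,337),(217,330)),((372,275),(371,270)),((422,288),(418,284)),((293,468),(295,452)),((461,398),(460,390))]
obsW=[((167,61),(177,57)),((287,58),(287,57)),((152,519),(145,508)),((146,194),(152,186)),((433,185),(432,186)),((136,476),(134,464)),((459,228),(463,228)),((461,476),(456,472))]
C=[np.array([L[0]*i,L[1]*j,L[2]]) for L in((.035,.009,.077),(.025,.025,.035),(.025,.025,0)) for i in(1,-1) for j in(1,-1)]
fs=lambda X:(proj(S,X)-[50,190]+.5)*6; fw=lambda X:(proj(W,X)-[100,160]+.5)*600/130
def mk(obs,fn,sc):
  return [(min(C,key=lambda c:np.linalg.norm(fn(seat+B@c)-p)),np.array(a),fn,sc) for p,a in obs]
OS=mk(obsS,fs,6);OW=mk(obsW,fw,600/130)
for nm,O in(("both",OS+OW),("wrist",OW),("scene",OS)):
  def res(x):
    M=Ro.from_rotvec(x[:3]).as_matrix()@B
    return np.concatenate([(fn(seat+x[3:]+M@c)-a)/sc for c,a,fn,sc in O])
  s=least_squares(res,np.zeros(6),loss="soft_l1");M=Ro.from_rotvec(s.x[:3]).as_matrix()@B
  k=M[:,2];print(nm,"tilt deg",np.degrees(np.arccos(k@n)),"tilt toward xs,ys",k@xs,k@ys,"yaw",np.degrees(np.arctan2(M[:,0]@ys,M[:,0]@xs)),"foot off xs,ys,n mm",[round(1000*(s.x[3:]@w),1) for w in(xs,ys,n)],"rms px",np.sqrt((res(s.x)**2).mean()))
E
```

```text
both tilt deg 0.6529813291037123 tilt toward xs,ys 0.0027478850277184996 -0.005859019694384233 yaw 12.41346855341469 foot off xs,ys,n mm [np.float64(-0.9), np.float64(0.3), np.float64(1.0)] rms px 0.8138094782391392
wrist tilt deg 0.7915529544837735 tilt toward xs,ys 0.00216243368082647 -0.009908039721035216 yaw 12.338782111528525 foot off xs,ys,n mm [np.float64(-1.6), np.float64(-1.3), np.float64(-4.3)] rms px 0.35074082858055194
scene tilt deg 1.3005626490463593 tilt toward xs,ys 0.014299285158652475 -0.014922575197803408 yaw 12.456780345227783 foot off xs,ys,n mm [np.float64(-34.6), np.float64(0.3), np.float64(-4.1)] rms px 0.4528148889807971
```

The fit gives a tilt of 0.7° and a foot offset of about 1.4 mm, so the knob is home. I hand it in.

```bash
python3 -c "
from plant import r
s=r.get_state();print(s['time_s'],s['contact_force'],s['gripper_width']);print(r.close_job())"
```

```text
14.85 [ 0.27764821  0.92888139 -0.07729522] 0.08753611415541385
the job is handed in; nothing more can be done
None
```

The black wing knob is back on the spindle, fully home on the boss, and released. I handed the job in at 14.9 s; the interface gives no verdict.

**What I did:** I took the knob from the tray and hooked its socket on the spindle nose. The tool can't be tilted, so I let the knob pivot in a light 9 N grip onto the 30° axis, with the wing pre-turned to match the spindle square (about 14°). It slid on, bottomed at about 22 N, and I let go.

**Last checks:**
- **Seating:** a pose fit to the knob's corners in both views gives a tilt of 0.7° and a foot about 1.4 mm from the seat. The wing is at 12.4°.
- **Gripper:** it is open and clear, with no contact force beyond about 1 N of noise.
- **Bystanders:** the basket and cups show no movement in the top view. The arm hides the jug there, but the wrist view shows it standing upright. I judged these by eye.

**What disagreed:**
- **Finger length:** the fingertips really end about 39 mm short of the stated position. My first grip closed above the wing without moving the knob, and I corrected for it on the second.
- **Single-view fits:** each view alone left the foot's position loose. The scene view was 35 mm off up the slope and the wrist view 4 mm off along the axis. I relied on the two-view fit plus the contact force, and every fit put the tilt under 1.5°.

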